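# Find the softest microscope foot and push its tag down

### The arm

A 6-joint arm with a two-finger parallel gripper is mounted at the origin on the work surface. World frame = base frame: x ahead of the robot, y to its left, z up, the work surface at z = 0. Lengths are in mm, angles in rad, forces in N, time in s.
With the tool pointing down it reaches from about 350 to 775 mm from the base axis. Payload 5.5 kg.
Tool frame: the origin (TCP) lies midway between the tips of the shut fingers; the grasp point (between the pads) lies 19 mm behind it (bot.grip_point_offset is the distance from the TCP to the grasp point, in mm); y points along the fingers, z is the direction in which the jaws open and shut, and the axes are right-handed (so a half turn about y gives the same grasp; the last joint's range is limited). The gripper opens to 85 mm and grips with 20 to 120 N. Pads are 22 mm wide; open, the fingers measure 114 mm over their backs; the gripper's body (76 mm by 85 mm) begins 54 mm behind the grasp point. The pads swing forward as they close: fully open they stand 13 mm farther back than shut.
Start: joints at [1.078, 0.313, 0.046, 1.304, 0, 1.431], TCP at [198.706, 539.621, 199.923] pointing down, gripper open.
Joint ranges: [-2.76, 2.76], [-0.86, 1.69], [-1.03, 1.26], [-2.2, 2.34], [-1.47, 1.5], [-3.14, 3.14]. Speed limits (rad/s): [2.57, 2.57, 3.14, 3.14, 3.14, 3.14].

### API

Orientations are given as a rotation vector (axis times angle).
In Python, from bench import bot gives the robot as it stands. The module is installed in compiled form; this text tells all that it offers.
- The arm moves only by the shell command python3 -m crank 'ROWS'. ROWS is JSON, one flat list of numbers, 5 for each row, row after row: the shift along the world's x, y, z in m, then the turn about the world's z in rad, then the opening in per cent of the stroke, from 0 (shut) to 100 (fully open). A call has 1 to 10 rows; each row shifts and turns the pose as measured when the row begins; what a row does not reach is not made up. A row lasts 1/10 s, in which the tool goes at most 50 mm and 8.59 degrees, less where a joint would pass 70% of its speed; a pose out of reach is approached as far as the arm can. A call is refused whole if a number of a shift passes 0.05 or a number of a turn 0.15, either way. A call with a gripper value outside its range is refused whole. The fingers move at their own pace and stop on an object; the grip force is fixed at half the most. Time passes only in rows, so rows that do not move let the fingers close. It gives the time, the measured TCP pose, the force and the opening at its end, in the units of the state.
- bot.sense(): the state, without advancing time (a new reading comes with each control period).
- bot.snapshot(name): name is "side" or "top" or "wrist"; returns a dict with "frame" (480x640x3 uint8, blue, green, red), "K" (3x3 intrinsics, pixels), "T" (4x4, takes a point from camera to world coordinates). Camera axes: x right, y down, z forward; pixel columns grow to the right and rows downward; lengths in mm; the calibration is good to about 2 mm. The wrist camera is an equidistant fisheye: a pixel r from the principal point sees the ray r / f radians off the axis. A picture is of the moment at which its call begins. There is no depth.
- bot.sign_off(): hands the job in, once; it reports no verdict.
The state is a dict: "t": time; "joint_pos": joint angles; "dq": joint speeds; "effort": joint torques, N m; "tcp_pos": TCP position; "orientation": TCP orientation; "ft_force": force on the tool from outside, world axes, zero at the start; "torque": the same for the moment, N m; "opening": finger opening in mm.
Only numpy, scipy, OpenCV 4.12 (cv2) and the standard library are available. Lean on these libraries where they do the work, as an engineer would, in place of code of your own. Each camera call takes 0.05 s, during which the arm holds its last target. There are 200 camera calls.

### The job

Three sprung microscope feet stand on the inspection bench, each a black pad with a white tag in front of it. Press every pad well down with the fingertips, past half of its 10 mm travel, and feel which is the softest; only then push the tag of the softest foot fully down and leave it there. Leave the other two tags up, lift nothing, leave the things lying around where they are, and finish clear of everything.

Things in the scene. Friction and masses are not known exactly. Their poses are not given: they have to be found in the camera images.
- stand_a: Foot stand a: an aluminium plate 170 x 84 x 14 mm fixed to the bench, origin at the centre of its underside. Its x axis is its long side, pointing away from the robot (turned up to 20 degrees either way): pad centre at x = +40 mm, tag centre at x = -45 mm. Stands a, b and c stand in a row from left to right as the robot sees them; any of them may be the softest.
- pad_a_top (a point): Centre of the top of sprung pad a: a black rubber disc 60 mm across, 8 mm thick, over a steel coil and a grey cup; at rest its top is 68 mm above the bench. It moves straight down 10 mm to a hard stop and springs back when let go. Force grows with depth: at 7 mm the three pads need about 4, 8 and 15 N; which is which cannot be seen, only felt.
- pad_a (a joint): How far pad a is pressed, m: 0 at rest, 0.010 at the stop.
- ring_a (a joint): Drag ring of pad a, a black rubber ring 59 mm across round the cup under the pad: two pins push it down with the pad and it stays where it was left, showing the deepest press so far, m: 0 at start, about 0.0095 after a full press (it reads about 0.0005 less than the press).
- tag_a_top (a point): Centre of the top of the tag of stand a: a flat white plastic thumb tab, 24 (along the stand's x) x 30 x 5 mm, on a thin white blade standing out of a grey block 40 mm high, 85 mm from the pad's centre on the robot's side. Fully up its top is 61 mm above the bench, fully down 47 mm. It slides straight down against about 3 N of friction and stays where it is left.
- tag_a (a joint): How far tag a is pushed down, m: 0 fully up (it starts within 3 mm of this), 0.014 fully down at its stop.
- stand_b: Foot stand b: an aluminium plate 170 x 84 x 14 mm fixed to the bench, origin at the centre of its underside. Its x axis is its long side, pointing away from the robot (turned up to 20 degrees either way): pad centre at x = +40 mm, tag centre at x = -45 mm. Stands a, b and c stand in a row from left to right as the robot sees them; any of them may be the softest.
- pad_b_top (a point): Centre of the top of sprung pad b: a black rubber disc 60 mm across, 8 mm thick, over a steel coil and a grey cup; at rest its top is 68 mm above the bench. It moves straight down 10 mm to a hard stop and springs back when let go. Force grows with depth: at 7 mm the three pads need about 4, 8 and 15 N; which is which cannot be seen, only felt.
- pad_b (a joint): How far pad b is pressed, m: 0 at rest, 0.010 at the stop.
- ring_b (a joint): Drag ring of pad b, a black rubber ring 59 mm across round the cup under the pad: two pins push it down with the pad and it stays where it was left, showing the deepest press so far, m: 0 at start, about 0.0095 after a full press (it reads about 0.0005 less than the press).
- tag_b_top (a point): Centre of the top of the tag of stand b: a flat white plastic thumb tab, 24 (along the stand's x) x 30 x 5 mm, on a thin white blade standing out of a grey block 40 mm high, 85 mm from the pad's centre on the robot's side. Fully up its top is 61 mm above the bench, fully down 47 mm. It slides straight down against about 3 N of friction and stays where it is left.
- tag_b (a joint): How far tag b is pushed down, m: 0 fully up (it starts within 3 mm of this), 0.014 fully down at its stop.
- stand_c: Foot stand c: an aluminium plate 170 x 84 x 14 mm fixed to the bench, origin at the centre of its underside. Its x axis is its long side, pointing away from the robot (turned up to 20 degrees either way): pad centre at x = +40 mm, tag centre at x = -45 mm. Stands a, b and c stand in a row from left to right as the robot sees them; any of them may be the softest.
- pad_c_top (a point): Centre of the top of sprung pad c: a black rubber disc 60 mm across, 8 mm thick, over a steel coil and a grey cup; at rest its top is 68 mm above the bench. It moves straight down 10 mm to a hard stop and springs back when let go. Force grows with depth: at 7 mm the three pads need about 4, 8 and 15 N; which is which cannot be seen, only felt.
- pad_c (a joint): How far pad c is pressed, m: 0 at rest, 0.010 at the stop.
- ring_c (a joint): Drag ring of pad c, a black rubber ring 59 mm across round the cup under the pad: two pins push it down with the pad and it stays where it was left, showing the deepest press so far, m: 0 at start, about 0.0095 after a full press (it reads about 0.0005 less than the press).
- tag_c_top (a point): Centre of the top of the tag of stand c: a flat white plastic thumb tab, 24 (along the stand's x) x 30 x 5 mm, on a thin white blade standing out of a grey block 40 mm high, 85 mm from the pad's centre on the robot's side. Fully up its top is 61 mm above the bench, fully down 47 mm. It slides straight down against about 3 N of friction and stays where it is left.
- tag_c (a joint): How far tag c is pushed down, m: 0 fully up (it starts within 3 mm of this), 0.014 fully down at its stop.
- loupe: Bystander: black loupe standing on the bench, 38 mm across, 38 mm high; origin at the centre of its underside.
- jar: Bystander: small clear jar with a metal cap, 48 mm across, 50 mm high; origin at the centre of its underside.
- eraser: Bystander: green eraser 55 x 26 x 18 mm; origin at the centre of its underside.
- highlighter: Bystander: yellow highlighter pen lying flat, 120 x 18 x 14 mm; origin at the centre of its underside, long side along its x axis.
Things that resemble listed ones, but are neither listed nor needed, are in the scene too. What is shaped like the stand_a but orange is not meant.

How it is judged (in metres and radians):
On the way, in this order (a step that is already met when the one before it is completed fails the run):
1. each of the three pads has been pressed down about half its travel (its drag ring shows more than 4 mm) (value of joint each of ring_a, ring_b, ring_c above 0.004 m), for 0.1 s.
2. the tag of the softest pad is pushed down by more than 11.5 of its 14 mm (((horizontal distance between spring_soft_core and pad_a_top below 0.02 m and value of joint tag_a above 0.0115 m) or (horizontal distance between spring_soft_core and pad_b_top below 0.02 m and value of joint tag_b above 0.0115 m) or (horizontal distance between spring_soft_core and pad_c_top below 0.02 m and value of joint tag_c above 0.0115 m))), for 0.2 s.
At the end, for the whole second after the job is handed in: The softest foot's tag is down by more than 11.5 of its 14 mm, the other two tags are within 6 mm of fully up, every drag ring shows that its pad was pressed (more than 4 mm), all pads have sprung back to within 1.5 mm, and the bystanders are within 20 mm of where they were (all of step 1 and ((horizontal distance between spring_soft_core and pad_a_top below 0.02 m and value of joint tag_a above 0.0115 m) or (horizontal distance between spring_soft_core and pad_b_top below 0.02 m and value of joint tag_b above 0.0115 m) or (horizontal distance between spring_soft_core and pad_c_top below 0.02 m and value of joint tag_c above 0.0115 m)) and (horizontal distance between spring_soft_core and pad_a_top below 0.02 m or value of joint tag_a below 0.006 m) and (horizontal distance between spring_soft_core and pad_b_top below 0.02 m or value of joint tag_b below 0.006 m) and (horizontal distance between spring_soft_core and pad_c_top below 0.02 m or value of joint tag_c below 0.006 m) and value of joint each of pad_a, pad_b, pad_c below 0.0015 m and distance of each of loupe, jar, eraser, highlighter from where it was at the start of the episode below 0.02 m); the robot touches nothing.
It fails at once if the tag of a pad that is not the softest is pushed down more than 6 mm ((not (horizontal distance between spring_soft_core and pad_a_top below 0.02 m) and value of joint tag_a above 0.006 m) or (not (horizontal distance between spring_soft_core and pad_b_top below 0.02 m) and value of joint tag_b above 0.006 m) or (not (horizontal distance between spring_soft_core and pad_c_top below 0.02 m) and value of joint tag_c above 0.006 m)).
It fails at once if a bystander is lifted more than 15 mm or moved more than 30 mm (distance of any of loupe, jar, eraser, highlighter from where it was at the start of the episode above 0.03 m or height (world z) of any of loupe, jar, eraser, highlighter above 0.015 m).
It also fails if it takes over 48 s, if anything falls off the work surface, if the arm or the gripper's body presses on something with over 40 N, if the wrist force passes 120 N, or if a joint passes its speed limit or range.

## Working session

There is one attempt and no reset: what is moved stays moved. The work goes in short steps, Python scripts to look and compute and a shell command to move; the robot and the scene stay as the last step left them, time stands still between calls to the robot, and variables do not carry over. Pictures are saved under pics/ and viewed, about 8 in all and at most 12, crops included, and the job is handed in when it is done.

```bash
mkdir -p pics
python3 - <<'E'
from bench import bot
import cv2,numpy as np
np.set_printoptions(suppress=True,precision=3)
for n in("top","side"):
    s=bot.snapshot(n);cv2.imwrite(f"pics/{n}1.png",s["frame"]);print(n,s["K"],s["T"])
print(bot.sense())
E
```

```text
top [[589.658   0.    326.162]
 [  0.    589.658 234.512]
 [  0.      0.      1.   ]] [[   0.028   -0.984    0.176  352.16 ]
 [  -1.      -0.026    0.013  -14.212]
 [  -0.008   -0.176   -0.984 1300.339]
 [   0.       0.       0.       1.   ]]
side [[576.134   0.    318.393]
 [  0.    576.134 239.465]
 [  0.      0.      1.   ]] [[ -0.998  -0.052   0.033 529.283]
 [ -0.061   0.76   -0.647 778.636]
 [  0.009  -0.648  -0.761 991.793]
 [  0.      0.      0.      1.   ]]
{'t': 0.1, 'joint_pos': array([1.078, 0.314, 0.045, 1.304, 0.   , 1.431]), 'dq': array([-0.   , -0.002,  0.004,  0.001, -0.001, -0.   ]), 'effort': array([  0.002, -48.173,  29.924,   0.013,  -0.   ,  -0.   ]), 'tcp_pos': array([198.438, 539.153, 199.118]), 'orientation': array([-1.555,  0.277, -0.276]), 'ft_force': array([0.014, 0.005, 0.005]), 'torque': array([ 0.007, -0.057, -0.024]), 'opening': 85.70299174097143}
```

View pics/top1.png

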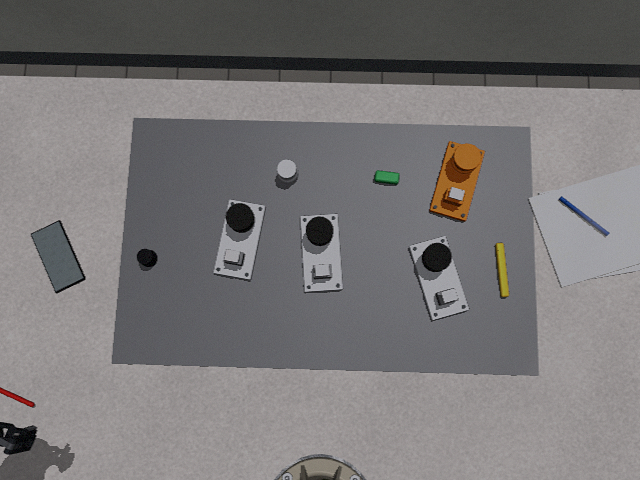

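View pics/side1.png

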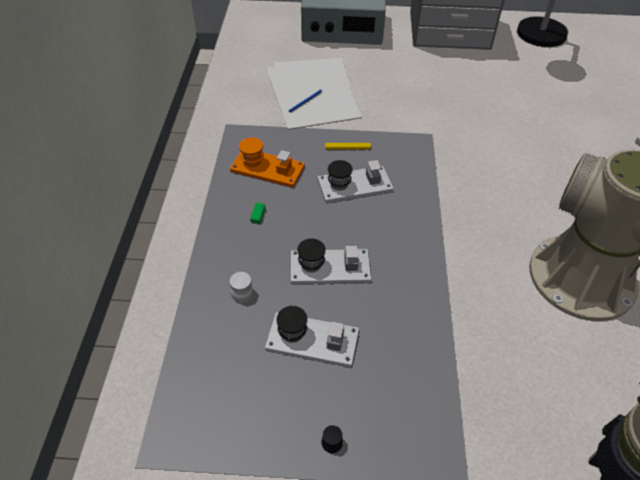

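Top view: pads a, b and c are at about (240,215), (320,228) and (436,255), and tags at (233,256), (322,270) and (447,296). Side view: pads are at (292,318), (311,250) and (340,170), and tags at (337,330), (351,253) and (374,167). The orange stand is a decoy. Next I triangulate from an enlarged composite.

```bash
cat > h.py <<'E'
import cv2,numpy as np
from bench import bot
np.set_printoptions(suppress=True,precision=1)
def ray(s,p):
    K,T=np.array(s["K"]),np.array(s["T"]); d=T[:3,:3]@np.linalg.inv(K)@[p[0],p[1],1]; return T[:3,3],d/np.linalg.norm(d)
def atz(s,p,z):
    o,d=ray(s,p); return o+d*(z-o[2])/d[2]
def tri(rs):
    A=sum(np.eye(3)-np.outer(d,d) for o,d in rs); b=sum((np.eye(3)-np.outer(d,d))@o for o,d in rs); return np.linalg.solve(A,b)
E
python3 - <<'E'
from h import *
t,s=bot.snapshot("top"),bot.snapshot("side")
P={'pa':((240,215),(292,318)),'pb':((320,228),(311,250)),'pc':((436,255),(340,170)),'ta':((233,256),(337,329)),'tb':((322,270),(351,252)),'tc':((447,296),(374,166)),'jar':((286,167),(241,281)),'loupe':((147,256),(332,433))}
for k,(a,b) in P.items():
    z={'p':68,'t':60,'j':50,'l':38}[k[0]]
    print(k,tri([ray(t,a),ray(s,b)]),atz(t,a,z)[:2],atz(s,b,z)[:2])
c=lambda f,x,y,w,h:cv2.resize(f[y:y+h,x:x+w],(380,290),interpolation=cv2.INTER_CUBIC)
T,S=t["frame"],s["frame"]
out=np.vstack([np.hstack([c(T,205,195,76,58*1),c(T,285,208,76,58)]),np.hstack([c(T,400,235,76,58),c(S,260,240,114,87)])])
T2=np.vstack([np.hstack([c(T,200,195,92,70),c(T,283,208,92,70)]),np.hstack([c(T,398,235,92,70),c(S,310,140,92,70)])])
cv2.imwrite("pics/comp.png",np.hstack([T2]))
E
```

```text
pa [608.5 188.4  64.9] [609.4 187.7] [606.7 190.8]
pb [585.   16.3  60.7] [585.7  15.8] [582.5  22.9]
pc [ 533.3 -230.9   62.3] [ 534.3 -230.2] [ 531.4 -224.1]
ta [521.7 200.3  53.9] [521.7 199.1] [521.  204.2]
tb [498.5   9.1  51.4] [497.    9.1] [499.3  16. ]
tc [ 450.2 -254.8   57.7] [ 449.4 -254.2] [ 451.  -252.5]
jar [722.   95.6  47. ] [723.7  95.2] [718.9  98.6]
loupe [520.9 391.9  30. ] [519.7 389.4] [521.1 395.1]
```

View pics/comp.png

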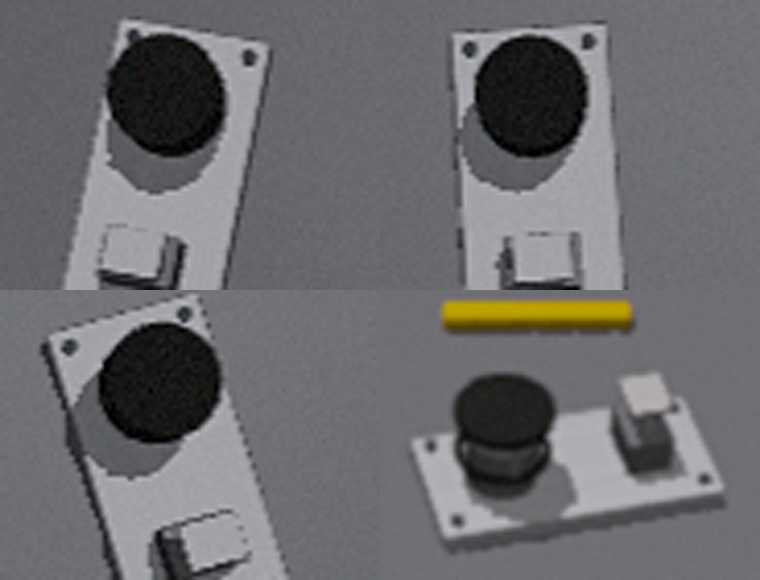

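Triangulated points agree with the text: pad to tag is about 85 mm on every stand, and heights are within a few mm. Refined from the crops, pads are a (606,188), b (582,17) and c (532,-231), and tags are a (522,201), b (497,9) and c (450,-260). I shut the gripper and move over pad a.

```bash
python3 -m crank '[0.04,-0.035,0,0,0,0.04,-0.035,0,0,0,0.04,-0.035,0,0,0,0.04,-0.035,0,0,0,0.04,-0.035,0,0,0,0.04,-0.035,0,0,0,0.04,-0.035,0,0,0,0.04,-0.035,0,0,0,0.04,-0.035,0,0,0,0.04,-0.035,0,0,0]'; python3 -c "
from h import *
s=bot.sense();print(s['joint_pos'],s['tcp_pos'],s['ft_force'])"
```

```text
t: 1.2
tcp_pos: [573.8, 206.5, 197.7]
orientation: [-1.554, 0.267, -0.264]
ft_force: [1.1, 1.3, 0.3]
opening: -0.1
[0.2 0.4 0.1 1.3 0.  0.6] [573.8 206.5 197.7] [1.1 1.3 0.3]
```

```bash
python3 -m crank '[0.025,-0.015,-0.03,0,0,0.006,-0.002,-0.03,0,0,0,0,-0.03,0,0,0,0,-0.01,0,0,0,0,0,0,0]'
python3 - <<'E'
from h import *
f=bot.snapshot("wrist")["frame"];cv2.imwrite("pics/w1.png",f)
t=bot.snapshot("top")["frame"]
E
```

```text
t: 1.7
tcp_pos: [612.2, 181.0, 93.6]
orientation: [-1.553, 0.273, -0.275]
ft_force: [-0.3, -0.8, 0.9]
opening: -0.3
```

View pics/w1.png

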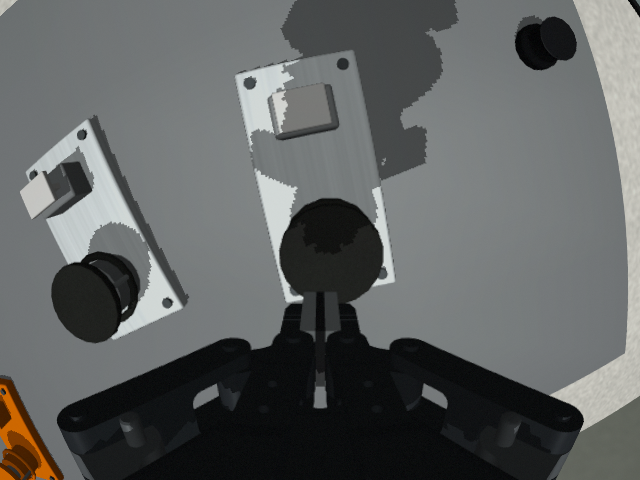

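Wrist view: pad a's disc centre is at about (331,250), its tag at (304,109), and the fingertips at about (320,295). I check this against the calibration.

```bash
cat >> h.py <<'E'
def wpt(s,p,z):
    K,T=np.array(s["K"]),np.array(s["T"]); u=(np.array(p)-K[:2,2])/K[0,0]; r=np.linalg.norm(u)
    d=T[:3,:3]@np.r_[u/r*np.sin(r),np.cos(r)]; return T[:3,3]+d*(z-T[2,3])/d[2]
E
python3 - <<'E'
from h import *
s=bot.snapshot("wrist");print(bot.sense()['tcp_pos'],s["T"][:3,3])
for n,p,z in [('pa',(331,250),68),('ta',(304,109),60),('pb',(86,303),68),('tb',(39,195),60)]: print(n,wpt(s,p,z))
E
```

```text
[613.8 181.8  96.6] [549.  205.  270.7]
pa [605.  191.8  68. ]
ta [525.3 204.8  60. ]
pb [583.3  20.7  68. ]
tb [499.6  13.2  60. ]
```

```bash
python3 -m crank '[-0.008,0.008,0,0,0,0,0,-0.015,0,0,0,0,-0.008,0,0,0,0,0,0,0]'; python3 -m crank '[0,0,-0.008,0,0,0,0,0,0,0]';python3 -m crank '[0,0,-0.003,0,0,0,0,0,0,0]'
```

```text
t: 2.25
tcp_pos: [607.3, 193.9, 80.1]
orientation: [-1.548, 0.259, -0.283]
ft_force: [-0.5, -0.2, -0.2]
opening: 0.0
t: 2.45
tcp_pos: [607.6, 194.8, 73.2]
orientation: [-1.547, 0.257, -0.284]
ft_force: [0.0, -0.1, 0.2]
opening: 0.4
t: 2.65
tcp_pos: [607.9, 194.9, 70.5]
orientation: [-1.547, 0.256, -0.284]
ft_force: [-0.4, -0.4, -1.0]
opening: -0.1
```

```bash
python3 -m crank '[0,-0.002,-0.005,0,0,0,0,0,0,0]'; python3 -m crank '[0,0,-0.003,0,0,0,0,0,0,0]';python3 -m crank '[0,0,-0.002,0,0,0,0,0,0,0]'; python3 -m crank '[0,0,0,0,0]'
```

```text
t: 2.85
tcp_pos: [608.1, 192.7, 65.3]
orientation: [-1.547, 0.256, -0.285]
ft_force: [-0.5, 0.7, -0.4]
opening: -0.0
t: 3.05
tcp_pos: [608.2, 192.4, 61.9]
orientation: [-1.547, 0.257, -0.285]
ft_force: [-0.4, 0.0, -0.3]
opening: 0.2
t: 3.25
tcp_pos: [608.2, 192.3, 59.7]
orientation: [-1.547, 0.257, -0.285]
ft_force: [-0.8, 0.1, -0.2]
opening: -0.1
t: 3.35
tcp_pos: [608.2, 192.3, 59.7]
orientation: [-1.547, 0.257, -0.285]
ft_force: [0.8, 0.1, -0.2]
opening: 0.3
```

No force at 59.7, where the pad should already be 8 mm down. I look before going further.

Run:
```python
from h import *
s=bot.snapshot("side");f=s["frame"];w=bot.snapshot("wrist")["frame"];t=bot.snapshot("top")["frame"]
a=cv2.resize(f[250:370,220:380],(400,300),interpolation=cv2.INTER_CUBIC);b=cv2.resize(w[180:360,200:440],(400,300));c=cv2.resize(t[180:300,180:340],(400,300),interpolation=cv2.INTER_CUBIC)
cv2.imwrite("pics/p1.png",np.vstack([np.hstack([a,b]),np.hstack([c,c*0])]))
z=bot.sense();print(z['effort'],z['ft_force'],z['torque'],z['tcp_pos'])
```

```text
[ -0.  -55.5  28.   -0.2   0.    0. ] [-0.  -0.1  0.1] [ 0.1  0.  -0. ] [608.2 192.3  59.8]
```

View pics/p1.png

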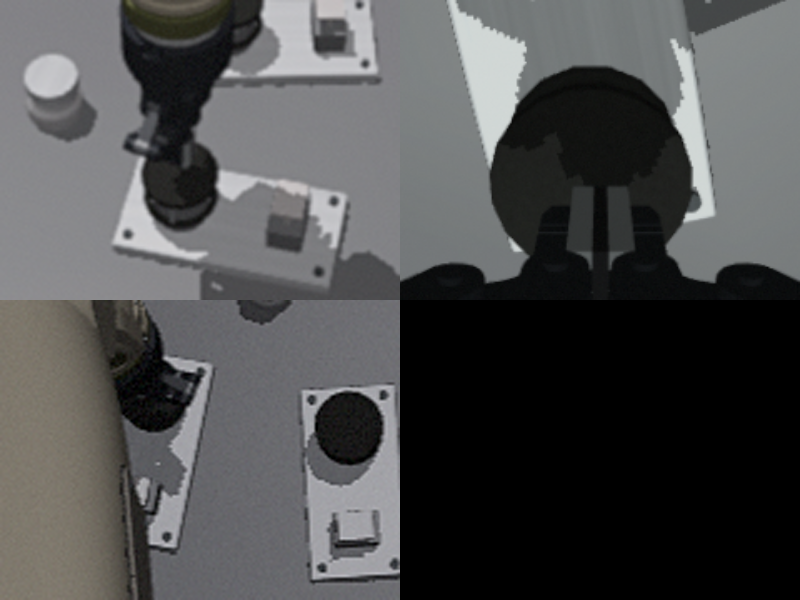

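Wrist crop: the tips are over the middle of the pad disc, but contact can't be judged. I descend gently until force appears.

```bash
for i in 1 2; do :; done; python3 -m crank '[0,0,-0.002,0,0,0,0,0,0,0]'|grep -E 'tcp|for'; python3 -m crank '[0,0,-0.002,0,0,0,0,0,0,0]'|grep -E 'tcp|for'; python3 -m crank '[0,0,-0.0015,0,0,0,0,0,0,0]'|grep -E 'tcp|for'
```

```text
tcp_pos: [608.4, 192.4, 57.8]
ft_force: [0.4, -0.6, -0.2]
tcp_pos: [608.4, 192.4, 55.6]
ft_force: [-0.4, 0.1, -0.4]
tcp_pos: [608.3, 192.4, 53.9]
ft_force: [-0.6, -0.7, -0.7]
```

Still nothing at 53.9, so I check where the tips really are by projecting the TCP into the views.

Run:
```python
from h import *
from scipy.spatial.transform import Rotation as R
z=bot.sense();M=R.from_rotvec(z['orientation']).as_matrix();p=np.array(z['tcp_pos']);print("R\n",M*10,p,z['ft_force'],z['opening'])
def proj(s,P,fish):
    K,T=np.array(s["K"]),np.array(s["T"]);q=T[:3,:3].T@(P-T[:3,3])
    if fish:
        r=np.hypot(q[0],q[1]);return K[:2,2]+K[0,0]*np.arctan2(r,q[2])*q[:2]/r
    return (K@q)[:2]/q[2]
s=bot.snapshot("side");w=bot.snapshot("wrist")
up=lambda f,x,y,ww,h,o:cv2.resize(f[y:y+h,x:x+ww],o,interpolation=cv2.INTER_CUBIC)
A=up(s["frame"],262,285,75,56,(750,560))
B=up(w["frame"],250,215,150,112,(750,560))
for P,c in[(p,(0,0,255)),(np.array([605.5,190,68]),(0,255,0)),(p-M[:,1]*19,(255,0,0))]:
    a=proj(s,P,0);b=proj(w,P,1);print(a,b)
    cv2.circle(A,tuple(int(v) for v in(a-[262,285])*10),4,c,-1);cv2.circle(B,tuple(int(v) for v in(b-[250,215])*5),4,c,-1)
o=np.hstack([A[:, :],B]);cv2.imwrite("pics/p2.png",cv2.convertScaleAbs(cv2.resize(o,(800,300)),alpha=2))
```

```text
R
 [[  9.4   0.2   3.4]
 [ -3.4   0.    9.4]
 [  0.2 -10.    0.1]] [608.3 192.4  53.9] [-0.6 -0.7 -0.7] -0.25288665311972663
[291.3 322.7] [318.8 285.6]
[292.7 317.7] [312.2 293.3]
[291.2 317.3] [318.7 300.5]
```

View pics/p2.png

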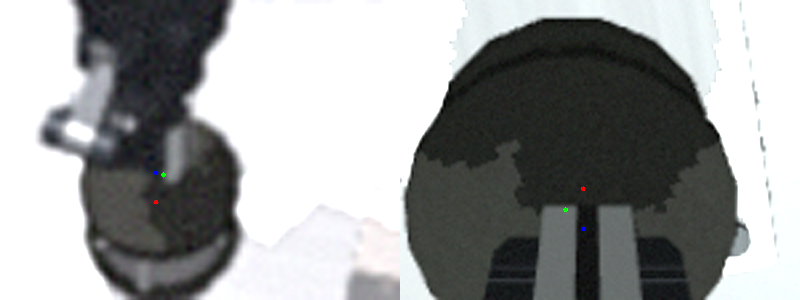

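The visible tips sit about 10 mm or more behind the reported TCP in both views, so they are probably just above or touching the pad. I keep going down by feel; the force decides.

```bash
python3 -m crank '[0,0,-0.0015,0,0,0,0,0,0,0]'|grep -E 'tcp|for'; python3 -m crank '[0,0,-0.0015,0,0,0,0,0,0,0]'|grep -E 'tcp|for';  python3 -m crank '[0,0,-0.0015,0,0,0,0,0,0,0]'|grep -E 'tcp|for'
```

```text
tcp_pos: [608.6, 192.4, 52.6]
ft_force: [-0.1, -0.7, 1.4]
tcp_pos: [608.6, 192.4, 51.0]
ft_force: [0.4, -0.2, -0.8]
tcp_pos: [608.6, 192.4, 49.4]
ft_force: [0.3, 0.2, 0.1]
```

Run:
```python
from h import *
z=bot.sense();print(z['effort'],z['ft_force'],z['tcp_pos'])
s=bot.snapshot("side")["frame"];w=bot.snapshot("wrist")["frame"];s0=cv2.imread("pics/side1.png")
c=lambda f:cv2.convertScaleAbs(cv2.resize(f[290:350,262:332],(400,340),interpolation=cv2.INTER_CUBIC),alpha=2.5)
W=cv2.convertScaleAbs(cv2.resize(w[200:330,250:410],(320,260)),alpha=2.5)
o=np.hstack([c(s0),c(s)]);o=np.vstack([o,np.hstack([W,np.zeros((260,480,3),np.uint8)])]);cv2.imwrite("pics/p3.png",o)
```

```text
[ -0.  -55.9  27.9  -0.3   0.   -0. ] [0.3 0.2 0.1] [608.6 192.4  49.4]
```

View pics/p3.png

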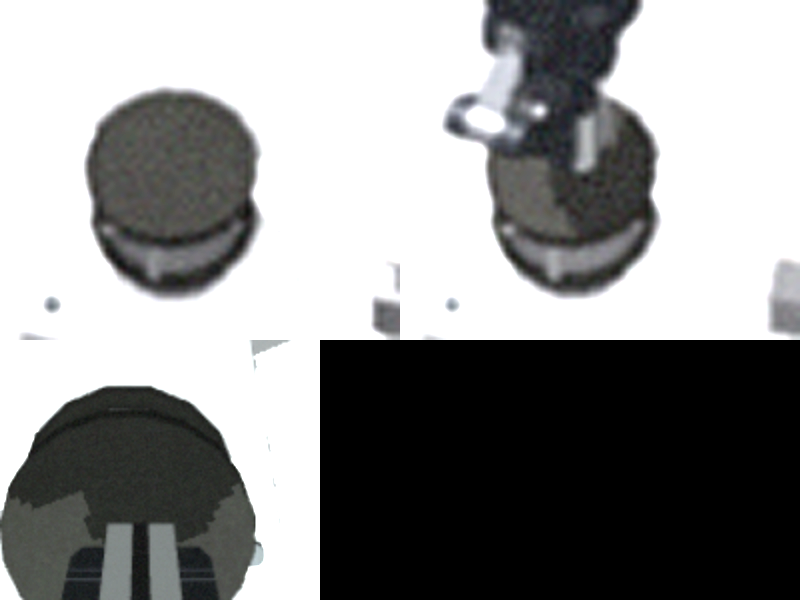

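Pad a has not moved and the tips are still above it: the geometry of the near finger edge puts them at about z = 68–74. So the reported TCP lies well beyond the real tips. I continue in 2 mm steps.

```bash
python3 -m crank '[0,0,-0.002,0,0,0,0,0,0,0]'|grep -E 'tcp|for'; python3 -m crank '[0,0,-0.002,0,0,0,0,0,0,0]'|grep -E 'tcp|for';  python3 -m crank '[0,0,-0.002,0,0,0,0,0,0,0]'|grep -E 'tcp|for'
```

```text
tcp_pos: [608.8, 192.5, 47.6]
ft_force: [-0.7, -0.5, -0.1]
tcp_pos: [608.8, 192.5, 45.4]
ft_force: [0.2, -0.4, -0.4]
tcp_pos: [608.8, 192.5, 43.1]
ft_force: [0.1, -0.8, 0.0]
```

```bash
python3 -m crank '[0,0,-0.002,0,0,0,0,0,0,0]'|grep -E 'tcp|for'; python3 -m crank '[0,0,-0.002,0,0,0,0,0,0,0]'|grep -E 'tcp|for'
python3 - <<'E'
from h import *
from scipy.spatial.transform import Rotation as R
z=bot.sense();p=np.array(z['tcp_pos']);print(p,z['effort'])
w=bot.snapshot("wrist");T=np.array(w["T"]);K=np.array(w["K"]);print(T[:3,3]-p,"\n",T[:3,:3]*10,"\n",K)
s=bot.snapshot("side")["frame"]
a=cv2.convertScaleAbs(cv2.resize(s[270:350,250:350],(500,400),interpolation=cv2.INTER_CUBIC),alpha=2)
b=cv2.convertScaleAbs(cv2.resize(w["frame"][170:350,240:400],(300,338)),alpha=2)
b=cv2.copyMakeBorder(b,0,62,0,0,0);cv2.imwrite("pics/p4.png",np.hstack([a,b]))
E
```

```text
tcp_pos: [608.8, 192.5, 40.9]
ft_force: [0.3, 0.3, 0.4]
tcp_pos: [608.8, 192.5, 38.7]
ft_force: [0.0, 0.1, 0.1]
[608.8 192.5  38.7] [ -0.  -56.1  27.7  -0.3   0.   -0. ]
[-67.   22.5 174.1] 
 [[ 3.4  9.   2.7]
 [ 9.4 -3.3 -0.8]
 [ 0.1  2.8 -9.6]] 
 [[371.6   0.  319.8]
 [  0.  371.6 248.5]
 [  0.    0.    1. ]]
```

View pics/p4.png

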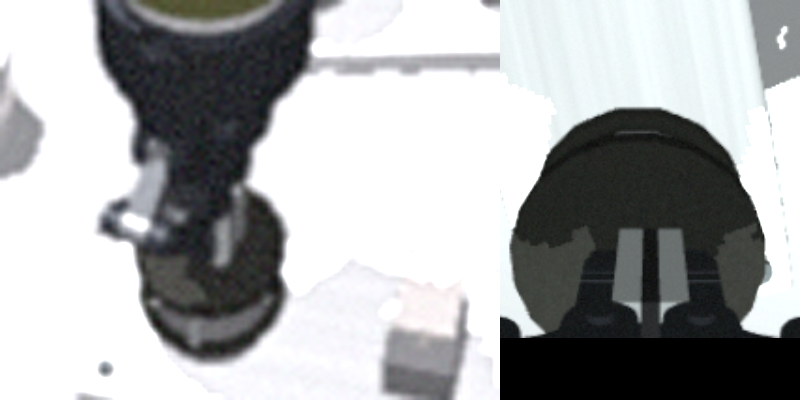

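The wrist disc size (136 px, giving a range of about 162 mm) confirms the camera pose and that the pad is at rest. The tip's near edge then works out about 33 mm behind the reported TCP, so contact should come near TCP z ≈ 35.

```bash
for k in 1; do python3 -m crank '[0,0,-0.002,0,0,0,0,0,0,0]'|grep -E 'tcp|for'; done; python3 -m crank '[0,0,-0.002,0,0,0,0,0,0,0]'|grep -E 'tcp|for'; python3 -m crank '[0,0,-0.002,0,0,0,0,0,0,0]'|grep -E 'tcp|for'; python3 -m crank '[0,0,-0.0015,0,0,0,0,0,0,0]'|grep -E 'tcp|for'
```

```text
tcp_pos: [609.2, 192.6, 37.1]
ft_force: [0.2, -0.2, -0.8]
tcp_pos: [609.6, 192.6, 35.6]
ft_force: [-0.9, 0.5, 3.0]
tcp_pos: [609.6, 192.7, 34.3]
ft_force: [-0.8, -0.8, 4.5]
tcp_pos: [609.6, 192.6, 33.5]
ft_force: [-2.4, -0.5, 5.3]
```

Contact is at about TCP z = 37.4, so the tips are about 30 mm above the reported TCP.

```bash
python3 -m crank '[0,0,-0.002,0,0,0,0,0,0,0]'|grep -E 'tcp|for'; python3 -m crank '[0,0,-0.002,0,0,0,0,0,0,0]'|grep -E 'tcp|for'; python3 -m crank '[0,0,-0.002,0,0,0,0,0,0,0]'|grep -E 'tcp|for'; python3 -m crank '[0,0,-0.001,0,0]'|grep -E 'tcp|for'; python3 -m crank '[0,0,0,0,0]'|grep -E 'tcp|for'
```

```text
tcp_pos: [609.6, 192.7, 32.4]
ft_force: [-3.6, -0.8, 6.7]
tcp_pos: [609.7, 192.7, 31.6]
ft_force: [-3.0, 0.1, 7.8]
tcp_pos: [609.7, 192.7, 31.0]
ft_force: [-1.6, -1.1, 8.1]
tcp_pos: [609.7, 192.7, 30.8]
ft_force: [-2.7, -0.4, 8.4]
tcp_pos: [609.7, 192.6, 31.4]
ft_force: [-2.7, -0.4, 6.7]
```

```bash
python3 -m crank '[0,0,-0.004,0,0,0,0,-0.003,0,0]'|grep -E 'tcp|for'; python3 -m crank '[0,0,0.03,0,0,0,0,0.03,0,0,-0.012,-0.05,0,0,0,-0.012,-0.05,0,0,0,-0.003,-0.05,0,0,0,0,-0.024,0,0,0,0,0,0,0,0]'
python3 - <<'E'
from h import *
s=bot.snapshot("side")["frame"]
s0=cv2.imread("pics/side1.png")
c=lambda f:cv2.convertScaleAbs(cv2.resize(f[290:350,262:332],(400,340),interpolation=cv2.INTER_CUBIC),alpha=2.5)
cv2.imwrite("pics/p5.png",np.hstack([c(s0),c(s)]))
E
```

```text
tcp_pos: [609.9, 192.7, 26.7]
ft_force: [-4.6, -1.0, 11.6]
t: 8.5
tcp_pos: [584.1, 16.9, 87.3]
orientation: [-1.544, 0.241, -0.291]
ft_force: [0.1, 0.6, -0.5]
opening: -0.2
```

View pics/p5.png

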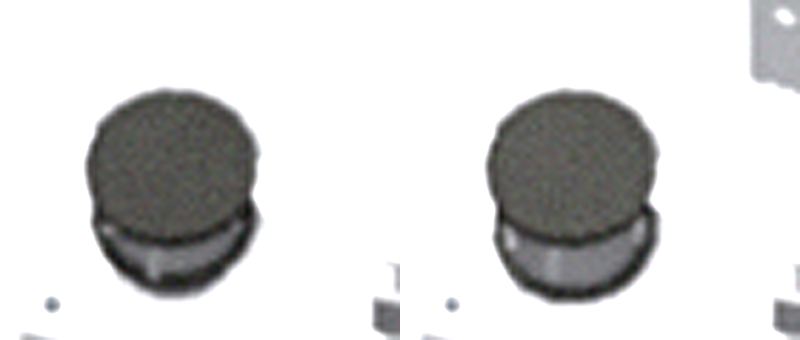

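Pad a's ring has clearly dropped and the pad is back up. It took about 8 N at 7 mm, so it is probably the middle one. Now pad b.

```bash
python3 -m crank '[0,0.002,-0.03,0,0,0,0,-0.015,0,0,0,0,0,0,0]'|grep -E 'tcp|for'; python3 -m crank '[0,0,-0.004,0,0,0,0,0,0,0]'|grep -E 'tcp|for'; python3 -m crank '[0,0,-0.003,0,0,0,0,0,0,0]'|grep -E 'tcp|for';python3 -m crank '[0,0,-0.003,0,0,0,0,0,0,0]'|grep -E 'tcp|for'; python3 -m crank '[0,0,-0.003,0,0]'|grep -E 'tcp|for'; python3 -m crank '[0,0,-0.003,0,0]'|grep -E 'tcp|for'
```

```text
tcp_pos: [585.1, 22.8, 41.2]
ft_force: [-1.1, 0.4, 0.4]
tcp_pos: [585.4, 24.8, 37.2]
ft_force: [0.3, -0.1, 1.1]
tcp_pos: [586.2, 25.2, 35.9]
ft_force: [-3.3, -2.3, 4.4]
tcp_pos: [586.3, 25.2, 35.2]
ft_force: [-2.6, -1.3, 6.0]
tcp_pos: [586.4, 25.1, 33.7]
ft_force: [-3.9, -1.4, 9.2]
tcp_pos: [586.5, 25.1, 32.3]
ft_force: [-5.1, -0.4, 10.4]
```

```bash
python3 -m crank '[0,0,-0.004,0,0]'|grep -E 'tcp|for'; python3 -m crank '[0,0,-0.004,0,0]'|grep -E 'tcp|for';python3 -m crank '[0,0,-0.004,0,0]'|grep -E 'tcp|for';python3 -m crank '[0,0,-0.004,0,0]'|grep -E 'tcp|for'
```

```text
tcp_pos: [586.5, 25.1, 30.3]
ft_force: [-6.7, -0.0, 14.2]
tcp_pos: [586.6, 25.1, 28.6]
ft_force: [-7.0, -0.0, 16.8]
tcp_pos: [586.7, 25.1, 27.3]
ft_force: [-8.0, -0.4, 19.4]
tcp_pos: [586.7, 25.1, 26.5]
ft_force: [-10.8, -0.1, 27.4]
```

```bash
python3 -m crank '[0,0,0.03,0,0,0,0,0.03,0,0,-0.01,-0.05,0,0,0,-0.01,-0.05,0,0,0,-0.01,-0.05,0,0,0,-0.01,-0.05,0,0,0,-0.01,-0.04,0,0,0,0,0,0,0,0]'
```

```text
t: 10.85
tcp_pos: [542.3, -217.8, 97.5]
orientation: [-1.546, 0.204, -0.304]
ft_force: [-0.8, -0.3, -0.1]
opening: 0.1
```

b is the stiff one: about 14 N at 7 mm, and the stop is felt at TCP z ≈ 27. Now c.

```bash
python3 -m crank '[-0.01,-0.015,-0.03,0,0,0,-0.002,-0.025,0,0,0,0,0,0,0]'|grep -E 'tcp|for'; python3 -m crank '[0,0,-0.003,0,0,0,0,0,0,0]'|grep -E 'tcp|for'
```

```text
tcp_pos: [533.6, -237.2, 43.8]
ft_force: [-0.1, 0.3, 0.6]
tcp_pos: [534.4, -236.1, 42.0]
ft_force: [-0.1, 0.7, 0.3]
```

```bash
python3 -m crank '[0,0.005,-0.004,0,0,0,0,0,0,0]'|grep -E 'tcp|for'; python3 -m crank '[0,0,-0.003,0,0,0,0,0,0,0]'|grep -E 'tcp|for';python3 -m crank '[0,0,-0.003,0,0,0,0,0,0,0]'|grep -E 'tcp|for'; python3 -m crank '[0,0,-0.003,0,0]'|grep -E 'tcp|for'; python3 -m crank '[0,0,-0.003,0,0]'|grep -E 'tcp|for'; python3 -m crank '[0,0,-0.003,0,0]'|grep -E 'tcp|for'
```

```text
tcp_pos: [536.0, -230.2, 39.7]
ft_force: [-0.4, -1.1, -0.0]
tcp_pos: [537.2, -229.8, 37.8]
ft_force: [0.6, 0.2, -0.2]
tcp_pos: [537.8, -230.1, 35.4]
ft_force: [-1.3, 0.7, 1.9]
tcp_pos: [538.0, -230.2, 32.8]
ft_force: [-0.6, 0.3, 3.9]
tcp_pos: [538.0, -230.2, 29.9]
ft_force: [-1.5, 1.0, 4.7]
tcp_pos: [538.0, -230.2, 27.0]
ft_force: [-1.1, 1.4, 9.0]
```

```bash
python3 -m crank '[0,0,-0.003,0,0]'|grep -E 'tcp|for'; python3 -m crank '[0,0,-0.002,0,0]'|grep -E 'tcp|for'
```

```text
tcp_pos: [538.2, -230.3, 26.0]
ft_force: [-11.9, 6.8, 35.8]
tcp_pos: [538.2, -230.3, 26.5]
ft_force: [-8.2, 3.8, 21.4]
```

c is the softest: about 4–5 N at 7 mm, against about 8 N for a and 14–15 N for b. I lift and go over tag c.

```bash
python3 -m crank '[0,0,0.03,0,0,0,0,0.03,0,0,-0.04,-0.014,0,0,0,-0.04,-0.012,0,0,0,-0.008,0,0,0,0,0,0,0,0,0]'
python3 - <<'E'
from h import *
for n in("wrist",):
    s=bot.snapshot(n);cv2.imwrite("pics/w6.png",cv2.convertScaleAbs(s["frame"],alpha=1.3))
print(bot.sense()['tcp_pos'])
E
```

```text
t: 13.05
tcp_pos: [449.1, -257.7, 88.0]
orientation: [-1.551, 0.187, -0.317]
ft_force: [-0.1, 0.2, -0.4]
opening: 0.0
[ 449.6 -257.7   88. ]
```

View pics/w6.png

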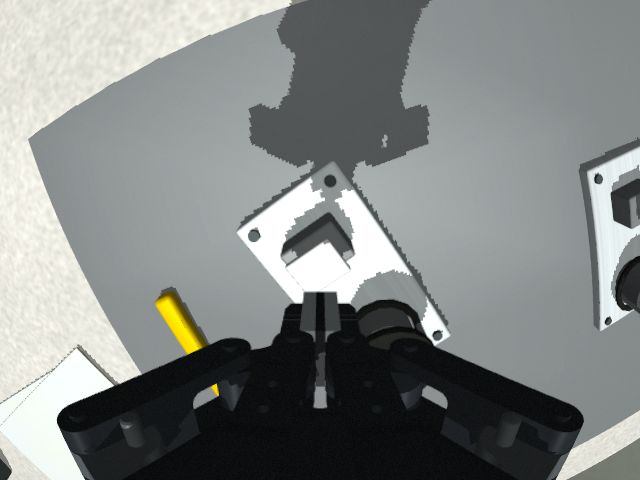

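Wrist view: tag c's top is centred at about (319,270), straight ahead of the fingertips (320,292).

```bash
python3 - <<'E'
from h import *
s=bot.snapshot("wrist");print(wpt(s,(319,270),60),s["T"][:3,3])
E
python3 -m crank '[0,0,-0.03,0,0,0,0,-0.015,0,0,0,0,0,0,0]'|grep -E 'tcp|for'
```

```text
[ 453.  -258.3   60. ] [ 371.5 -234.5  257.3]
tcp_pos: [454.7, -258.2, 42.1]
ft_force: [-1.2, -0.6, -0.6]
```

```bash
python3 -m crank '[-0.004,0,-0.006,0,0,0,0,-0.003,0,0]'|grep -E 'tcp|for'; python3 -m crank '[-0.001,0,-0.004,0,0,0,0,-0.003,0,0]'|grep -E 'tcp|for'; python3 -m crank '[0,0,-0.004,0,0,0,0,-0.003,0,0]'|grep -E 'tcp|for';python3 -m crank '[0,0,-0.004,0,0]'|grep -E 'tcp|for'
```

```text
tcp_pos: [452.2, -257.9, 32.9]
ft_force: [-0.8, 1.1, 0.1]
tcp_pos: [452.4, -258.4, 26.6]
ft_force: [-1.9, 1.1, 3.2]
tcp_pos: [452.4, -258.4, 19.9]
ft_force: [-1.3, 0.9, 3.0]
tcp_pos: [452.4, -258.5, 16.0]
ft_force: [-3.5, 2.6, 18.9]
```

The tag slid at about 3 N and hit its stop at TCP z ≈ 16. One more nudge, then I retreat clear and check.

```bash
python3 -m crank '[0,0,-0.002,0,0,0,0,0,0,0]'|grep -E 'tcp|for'; python3 -m crank '[0,0,0.04,0,0,0,0,0.05,0,0,0,0,0.05,0,0,-0.03,0,0.04,0,0,-0.05,0.02,0,0,0,-0.04,0.03,0,0,0,0,0.05,0,0,0,0,0.05,0,0,0,0,0,0,0,0]'
python3 - <<'E'
from h import *
s=bot.snapshot("side")["frame"];t=bot.snapshot("top")["frame"]
a=cv2.resize(s[120:380,220:400],(416,600),interpolation=cv2.INTER_CUBIC)
b=cv2.resize(t[140:330,120:520],(380,180));b=cv2.copyMakeBorder(b,0,420,0,0,0)
cv2.imwrite("pics/fin.png",np.hstack([a,b]))
z=bot.sense();print(z['tcp_pos'],z['ft_force'])
E
```

```text
tcp_pos: [452.6, -258.6, 16.6]
ft_force: [0.7, 0.9, -0.6]
t: 15.25
tcp_pos: [329.8, -109.3, 200.8]
orientation: [-1.56, 0.177, -0.33]
ft_force: [1.3, -0.7, 0.4]
opening: 0.0
[ 331.4 -113.1  201.2] [-0.1 -0.3 -0.1]
```

View pics/fin.png

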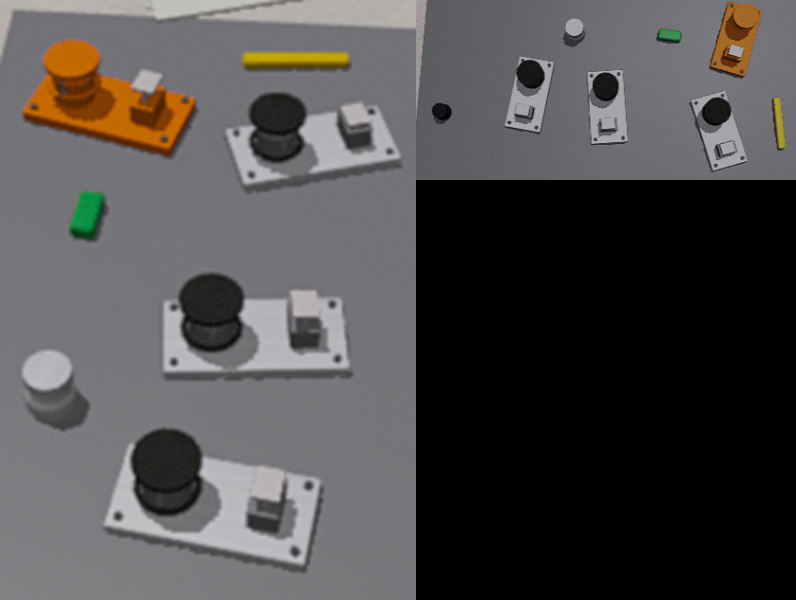

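The final view shows tag c down, tags a and b up, all three rings dropped, the pads back up, and the bystanders where they were. The arm is clear. Handing in.

```bash
python3 -c "
from bench import bot
print(bot.sign_off())"
```

```text
the job is handed in; nothing more can be done
None
```

I pressed all three pads down to about their stops, found that foot c is the softest, and pushed its tag fully down. The job was handed in at about 15 s on the robot's clock, with no verdict reported.

| Foot | Force at about 7 mm | Result |
|---|---|---|
| a | about 8 N | middle |
| b | about 14–15 N | stiffest |
| c | about 4–5 N | softest |

**Tag c:** it slid at about 3 N and reached its stop at 19 N.

**Last checks:** the final pictures show tag c down, tags a and b up, and all pads sprung back. All three drag rings have dropped, the bystanders are where they were, and the arm is clear with no force on it.

**What disagreed:** the fingertips were about 30 mm higher than the reported TCP. On pad a I first felt contact at TCP z of about 37 mm instead of 68 mm. I went by contact force from there, and the contact and stop heights on all three pads and on the tag fitted that offset.

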